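# Show the camera the check disc on a model racing car's door

## Robot

A 7-joint arm with a two-finger parallel gripper is mounted at the origin on the work surface. World frame = base frame: x ahead of the robot, y to its left, z up, the work surface at z = 0. Lengths are in m, angles in rad, forces in N, time in s.
With the tool pointing down it reaches from about 0.4 to 0.85 m from the base axis. Payload 10.4 kg.
Tool frame: the origin (TCP) lies midway between the tips of the shut fingers; the grasp point (between the pads) lies 19 mm behind it; z points along the fingers, y is the direction in which the jaws open and shut (so a half turn about z gives the same grasp; the last joint's range is limited). The gripper opens to 85 mm and grips with 20 to 120 N. Pads are 22 mm wide; open, the fingers measure 114 mm over their backs; the gripper's body (76 mm by 85 mm) begins 54 mm behind the grasp point. The pads swing forward as they close: fully open they stand 13 mm farther back than shut.
Start: joints at [-1.307, 0.332, -0.065, 1.46, 0.022, 1.35, -0.088], TCP at [0.177, 0.599, 0.207] pointing down, gripper open.
Joint ranges: [-2.6, 2.6], [-0.5, 2.12], [-1.47, 1.34], [0.16, 2.42], [-1.27, 4.41], [0.06, 2.06], [-2.6, 2.6]. Speed limits (rad/s): [2.22, 2.22, 2.79, 2.79, 3.14, 3.14, 3.14].

## Interface

Orientations are given as a unit quaternion [x, y, z, w].
In Python, from cell import env gives the robot as it stands. The module is installed in compiled form; this text tells all that it offers.
- The arm moves only by the tool step_arm, never from a script. Its argument "commands" is a list of rows, each a list of 7 numbers: the turn, a rotation vector about the tool's x, y, z in units of 180 degrees (1.0 is 180 degrees), then the shift along the tool's x, y, z in units of 500 mm (1.0 is 500 mm), then the opening, from 0 (shut) to 1 (fully open). A call has 1 to 10 rows; each row is the pose to reach, as a shift and turn from the pose measured when the call began, along the tool's axes at that moment, turning the shorter way round; what a row does not reach only later rows make up. A row lasts 1/10 s, in which the tool goes at most 50 mm and 8.59 degrees, less where a joint would pass 70% of its speed; a pose out of reach is approached as far as the arm can. A call with a number of a shift or a turn outside -1 to 1 is refused whole. A call with a gripper value outside its range is refused whole. The fingers move at their own pace and stop on an object; "grip_force" is the grip in N (left out, the last holds). Time passes only in rows, so rows that repeat a pose let the fingers close. It gives the time, the measured TCP pose, the force and the opening at its end, in the units of the state.
- env.state(): the state, without advancing time (a new reading comes with each control period).
- env.read_camera(name): name is "scene" or "top"; returns the picture (420x560x3 uint8, red, green, blue); there is no depth.
- env.get_calibration(name): a dict with "fx", "fy", "cx", "cy" (pixels), "pose" (4x4, takes a point from camera to world coordinates). Camera axes: x right, y down, z forward; pixel columns grow to the right and rows downward; lengths in m; the calibration is good to about 2 mm. A picture is of the moment at which its call begins. get_calibration takes no time and is no camera call.
- env.close_job(): hands the job in, once; it reports no verdict.
Trained networks look in the newest picture that a camera, given by its name, has taken for a name from the list of things; names that differ only in an ending like _2 or _b are one class to them, and where a whole thing is asked for, a point or a joint stands for the part that bears it (a point fixed in the world has none). Each returns a list of dicts, best first, with "score" (0 to 1); they miss things now and then, are a little off and sometimes report something else, mostly with a low value. They report only what shows in the picture. A call takes as long as a camera call. They do not tell look-alikes from the thing itself.
- env.find_in(camera, target): "location" ([column, row] in pixels, amid what is visible of it).
- env.outline_of(camera, target): "region" (420x560 bool, what is visible of it) and "location" ([column, row] in pixels, amid what is visible of it).
- env.landmark_of(camera, target): "location" ([column, row] in pixels: a listed point, or the origin of a listed thing).
The state is a dict: "time_s": time; "joint_pos": joint angles; "dq": joint speeds; "tau": joint torques, N m; "tcp_pos": TCP position; "orientation": TCP orientation; "wrist_force": force on the tool from outside, world axes, zero at the start; "torque": the same for the moment, N m; "opening": opening from 0.0 (shut) to 1.0 (fully open).
Only numpy, scipy, OpenCV 4.12 (cv2) and the standard library are available. Lean on these libraries where they do the work, as an engineer would, in place of code of your own. Each camera call takes 0.05 s, during which the arm holds its last target.

## Task

At the pit bench's inspection station, first press the sprung treadle behind the small bench camera right down to its stop, so that it lifts the shutter off the lens, and let it come back up. Then take the sprung mirror by the grip on its top and turn it until the camera, looking into the mirror, sees the round check disc on the car's door in the middle of the mirror. Finish while still gripping the mirror and holding it steady at that angle (it springs back if let go), and do not shift the car or the other things on the bench.

Things in the scene. Friction and masses are not known exactly. Their poses are not given: they have to be found in the camera images.
- station: aluminium base plate 90 x 390 x 6 mm fixed to the bench, with camera, shutter, treadle and mirror on it. Origin on the bench straight under the mirror's upright pivot axis; y axis level, from camera to mirror; z up. Shutter at y = -142 mm, camera and its cheek plates (90 mm high, 58 mm wide) at y = -212 to -151 mm, treadle from y = -205 to -335 mm
- lens (a point): centre of the camera's lens, 68 mm above the bench, 150 mm from the mirror axis. The camera is a black box 40 x 50 x 40 mm, top 88 mm above the bench, between two upright aluminium cheeks; it looks along the station's +y at the mirror. Axes as the station's
- mirror_grip (a point): centre of the mirror's grip: upright black bar 40 mm long, 10 mm thick, 30 mm high (116 to 146 mm above the bench) on the pivot axis, over a neck 14 x 8 mm and the mirror (64 x 54 mm, 41 to 95 mm above the bench). Axes turn with the mirror: x along the bar and mirror, y through the 10 mm thickness, z up; the reflecting face looks along -y. Pinch the thickness from above
- mirror (a joint): turn of the mirror on its upright axis, rad: 0 at rest (reflecting face looks straight at the camera), grows clockwise seen from above to 1.35. A light spring (0.05 N m per rad, 0.005 N m at rest) turns it back to 0 when let go. The disc always calls for 0.4 to 1.1
- sight_line (a point): the camera's line of sight after the mirror: origin on the mirror's axis 68 mm above the bench, x axis along the reflected line (level), y level across it, z up. It turns clockwise twice as far as the mirror; at mirror value 0 it runs back to the camera. The disc is in the middle of the mirror when it lies on this x axis
- disc (a point): centre of the check disc: 24 mm paper disc with black ring and dot on the car's door, roughly facing the mirror, 68 mm above the bench, 0.15 to 0.26 m from the mirror axis. x axis out of the door; car behind it (x -75 to 0 mm, y +-90 mm, roof 97 mm above the bench). The loose white model racing car, 175 x 75 mm, stands on an aluminium block 46 x 110 x 44 mm fixed to the bench
- treadle (a joint): angle of the treadle, rad: 0 up (at rest), 0.35 down on its stop, where the pad is level. It needs about 4.5 N on the middle of the pad to start and 9 N at the stop and springs back up when let go
- treadle_pad (a point): middle of the top of the treadle's ribbed steel pad, 56 mm wide (station x), 80 mm long (station y). It hinges on a level axis along station x, at station y = -205 mm, 27 mm above the bench, 90 mm from this point. At rest the pad rises away from the camera (this point 62 mm above the bench); at the stop it is level, 31 mm above the bench
- shutter (a joint): lift of the lens shutter, m: 0 in front of the lens. The treadle's tail pushes it up about 0.021 as the treadle reaches its stop; it stays up by friction after the treadle returns
- cup (a point): foam drinking cup, 84 mm across, 110 mm tall, loose on the bench, to be left alone; point half-way up
- reel (a point): steel wire reel, 56 mm across, 36 mm tall, loose, to be left alone; point half-way up
- oil (a point): small amber bottle, 32 mm across, 75 mm tall, loose, to be left alone; point half-way up
Things that resemble listed ones, but are neither listed nor needed, are in the scene too. What is shaped like the part that bears disc but yellow is not meant.

How it is judged:
On the way, in this order (a step that is already met when the one before it is completed fails the run):
1. the treadle is pressed to its stop by the gripper and the shutter is lifted off the lens (value of joint treadle above 0.31 rad and contact force between the fingers and treadle above 1 N and value of joint shutter above 0.016 m), for 0.1 s.
2. the treadle is let up again and the shutter stays up (value of joint treadle below 0.06 rad and value of joint shutter above 0.016 m), for 0.2 s.
3. the gripped mirror shows the camera the disc (x of disc in the frame of sight_line above 0.1 m and y of disc in the frame of sight_line between -0.015 and 0.015 m and contact force between the fingers and mirror above 1 N and value of joint shutter above 0.016 m), for 0.3 s.
At the end, for the whole second after the job is handed in: the gripper still holds the mirror (over 1 N on it), the mirror is still, the camera's reflected line of sight passes within 15 mm of the disc's centre, the shutter is up by over 16 mm, the treadle is back up (under 0.06 rad) and the car stands where it was (within 10 mm) (all of step 3 and value of joint treadle below 0.06 rad and velocity of joint mirror between -0.05 and 0.05 rad/s and distance of disc from where it was at the start of the episode below 0.01 m); the arm keeps its last pose, push and grip.
It fails at once if the car is shifted by more than 10 mm (distance of disc from where it was at the start of the episode above 0.01 m).
It fails at once if the cup is shifted by more than 30 mm (distance of cup from where it was at the start of the episode above 0.03 m).
It fails at once if the reel is shifted by more than 30 mm (distance of reel from where it was at the start of the episode above 0.03 m).
It fails at once if the bottle is shifted by more than 30 mm (distance of oil from where it was at the start of the episode above 0.03 m).
It also fails if it takes over 43 s, if anything falls off the work surface, if the arm or the gripper's body presses on something with over 40 N, if the wrist force passes 120 N, or if a joint passes its speed limit or range.

## Working session

There is one attempt and no reset: what is moved stays moved. The work goes in short steps, Python scripts to look and compute and a tool call to move; the robot and the scene stay as the last step left them, time stands still between calls to the robot, and variables do not carry over. Pictures are saved under pics/ and viewed, and the job is handed in when it is done.

Besides the shell and the picture viewer there is one more tool, called after "Request:" in YAML: its name, and indented under it one key for each argument. step_arm: Moves the arm, as the interface text tells. Its arguments: {"type":"object","properties":{"commands":{"type":"array","items":{"type":"array","items":{"type":"number","minimum":-1,"maximum":1}}},"grip_force":{"type":"number"}},"required":["commands"]}

```bash
mkdir -p pics; python3 - <<'E'
from cell import env
import cv2,numpy as np
s=env.state()
for k,v in s.items(): print(k,np.round(v,4))
for n in("scene","top"):
    im=env.read_camera(n); cv2.imwrite(f"pics/{n}0.png",im[:,:,::-1])
    c=env.get_calibration(n); print(n,c["fx"],c["fy"],c["cx"],c["cy"]);print(np.round(c["pose"],4))
E
```

```text
time_s 0.0
joint_pos [-1.3066  0.3328 -0.0647  1.461   0.0216  1.3499 -0.0885]
dq [ 0.0001  0.0002 -0.0007  0.0008 -0.0013  0.0005  0.0001]
tau [ 5.00000e-04 -6.25459e+01  4.91000e-02 -3.91602e+01  1.62000e-02
  1.02000e-02 -0.00000e+00]
tcp_pos [0.1767 0.5991 0.2064]
orientation [ 1.429e-01  9.897e-01 -7.000e-04 -1.000e-04]
wrist_force [-0.4932  0.5496  0.4087]
torque [-0.0157 -0.0313 -0.0001]
opening 0.9974
scene 449.6170713317175 449.6170713317175 280.6470984670075 210.01245703399158
[[ 0.616   0.4291 -0.6606  1.3368]
 [ 0.7876 -0.3167  0.5286 -0.6303]
 [ 0.0176 -0.8459 -0.533   0.7364]
 [ 0.      0.      0.      1.    ]]
top 520.6790898814919 520.6790898814919 284.6826098389756 201.81989514884017
[[-1.0600e-02 -9.8980e-01  1.4210e-01  3.6790e-01]
 [-9.9990e-01  1.0400e-02 -2.1000e-03 -1.7100e-02]
 [ 6.0000e-04 -1.4210e-01 -9.8980e-01  1.4772e+00]
 [ 0.0000e+00  0.0000e+00  0.0000e+00  1.0000e+00]]
```

View pics/scene0.png

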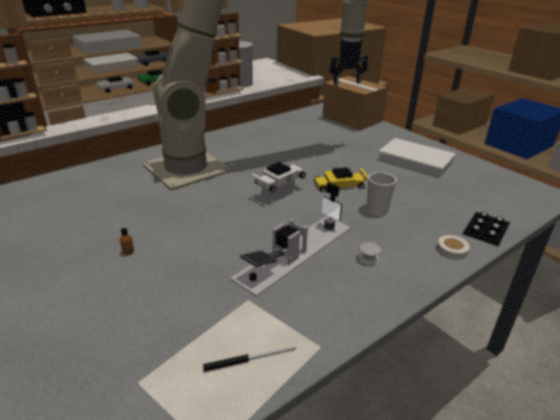

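View pics/top0.png

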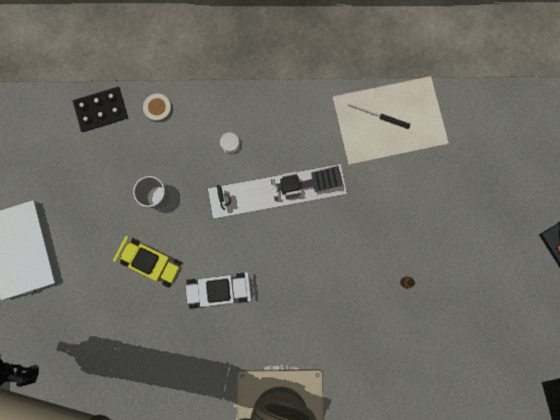

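The top picture shows the station as a pale plate from about (212,202) to (345,180). The mirror is near (222,200), the camera near (290,185) and the treadle near (327,180). The white car is at (218,290), the yellow look-alike at (148,262), the cup at (150,192), the reel at (230,143) and the oil bottle at (407,282).

```bash
cat > h.py <<'E'
from cell import env
import cv2,numpy as np
def ray(cam,px):
    c=env.get_calibration(cam);P=c["pose"]
    d=np.array([(px[0]-c["cx"])/c["fx"],(px[1]-c["cy"])/c["fy"],1.]); return P[:3,3],P[:3,:3]@d
def atz(cam,px,z):
    o,d=ray(cam,px); return o+d*(z-o[2])/d[2]
def tri(p1,p2):
    A=[];b=[];
    rs=[ray("scene",p1),ray("top",p2)]
    M=np.zeros((3,3));v=np.zeros(3)
    for o,d in rs:
        d=d/np.linalg.norm(d);Q=np.eye(3)-np.outer(d,d);M+=Q;v+=Q@o
    x=np.linalg.solve(M,v)
    res=[np.linalg.norm(np.cross(x-o,d/np.linalg.norm(d))) for o,d in rs]
    return x,max(res)
def proj(cam,p):
    c=env.get_calibration(cam);P=c["pose"];q=P[:3,:3].T@(np.array(p)-P[:3,3])
    return np.array([c["fx"]*q[0]/q[2]+c["cx"],c["fy"]*q[1]/q[2]+c["cy"]])
E
python3 - <<'E'
from h import *
Z=dict(mirror_grip=.131,lens=.068,treadle_pad=.062,disc=.068,station=0,cup=.055,reel=.018,oil=.0375)
for t,z in Z.items():
    for c in("scene","top"):
        for r in env.landmark_of(c,t)[:3]:
            print(t,c,round(r["score"],2),np.round(r["location"],1),np.round(atz(c,r["location"],z),4))
print(env.state()["time_s"])
ims=cv2.imread("pics/scene0.png")[150:310,210:430]; cv2.imwrite("pics/sc1.png",cv2.resize(ims,None,fx=3.6,fy=3.6,interpolation=cv2.INTER_CUBIC))
ims=cv2.imread("pics/top0.png")[120:320,120:360]; cv2.imwrite("pics/tc1.png",cv2.resize(ims,None,fx=3,fy=3,interpolation=cv2.INTER_CUBIC))
E
```

```text
mirror_grip scene 0.59 [331.7 190.3] [0.5897 0.1442 0.131 ]
mirror_grip scene 0.35 [288.9 179.7] [0.4736 0.0881 0.131 ]
mirror_grip top 0.63 [218.3 192.8] [0.5869 0.1535 0.131 ]
lens scene 0.9 [294.2 229.6] [0.605 0.002 0.068]
lens top 0.81 [276.5 188.9] [0.6063 0.0019 0.068 ]
lens top 0.47 [215.2 273.8] [0.3773 0.1682 0.068 ]
treadle_pad scene 0.67 [256.7 255.3] [ 0.6286 -0.135   0.062 ]
treadle_pad top 0.91 [322.6 176.8] [ 0.6399 -0.1257  0.062 ]
disc scene 0.86 [285.2 182.4] [0.3906 0.1425 0.068 ]
disc scene 0.77 [336.3 169.5] [0.4208 0.3321 0.068 ]
disc top 0.66 [212.6 279. ] [0.3636 0.175  0.068 ]
disc top 0.62 [145.3 273.7] [0.3795 0.3555 0.068 ]
station scene 0.75 [329.7 229.1] [0.5897 0.1504 0.    ]
station top 0.79 [228.1 201.9] [0.5815 0.1419 0.    ]
cup scene 0.89 [378.6 193.7] [0.5959 0.3425 0.055 ]
cup top 0.85 [154.5 195.5] [0.5935 0.3394 0.055 ]
reel scene 0.62 [367.3 252.4] [0.7456 0.1366 0.018 ]
reel top 0.9 [229.6 144.7] [0.7451 0.1364 0.018 ]
oil scene 0.79 [126.4 242. ] [ 0.3554 -0.3552  0.0375]
oil top 0.51 [409.3 283.6] [ 0.3454 -0.3583  0.0375]
0.9
```

View pics/sc1.png

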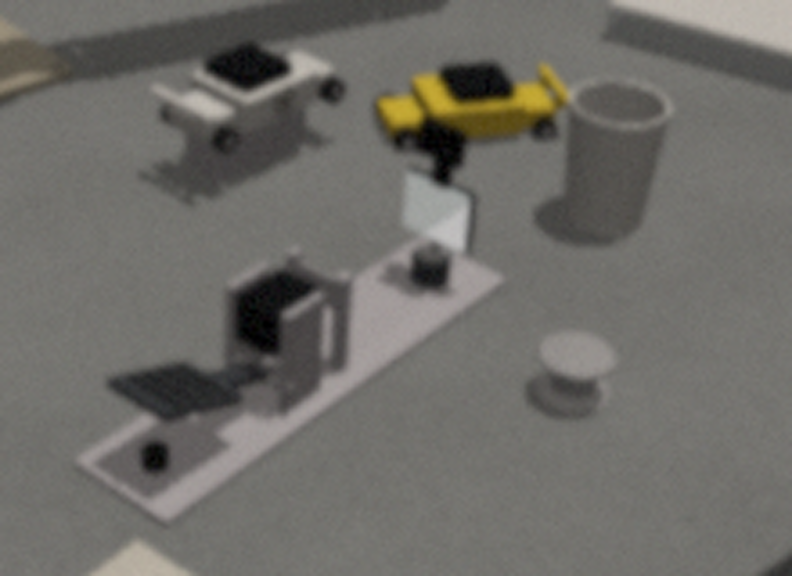

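View pics/tc1.png

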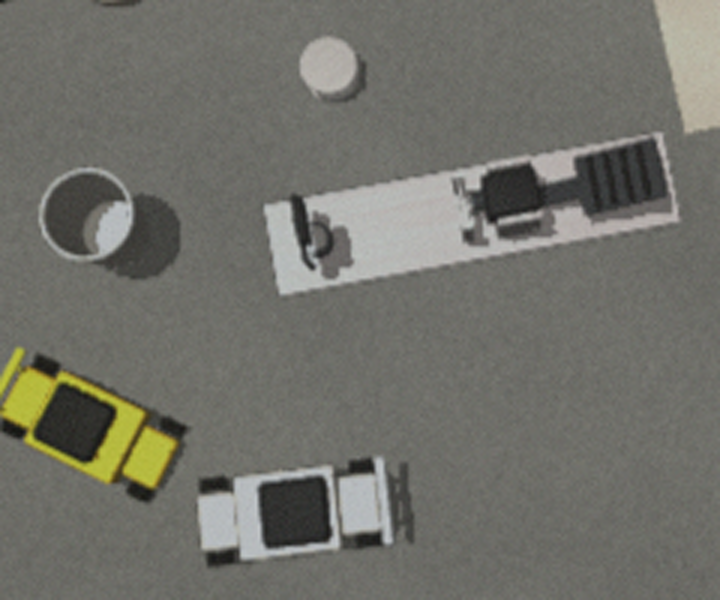

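The white car at scene (286,178) and top (218,290) is the one meant, because its look-alike at scene (336,170) and top (148,262) is yellow. Next I'll fit the plate and car geometry precisely.

```bash
python3 - <<'E'
from h import *
im=cv2.imread("pics/top0.png")
g=cv2.cvtColor(im,cv2.COLOR_BGR2GRAY)
def bright(x0,x1,y0,y1,th):
    m=np.zeros_like(g);m[y0:y1,x0:x1]=(g[y0:y1,x0:x1]>th)*255
    return m
m=bright(195,360,155,235,135)
m=cv2.morphologyEx(m,cv2.MORPH_CLOSE,np.ones((25,25)))
cs,_=cv2.findContours(m,cv2.RETR_EXTERNAL,cv2.CHAIN_APPROX_NONE)
c=max(cs,key=cv2.contourArea); 
pts=np.array([atz("top",p[0],.006)[:2] for p in c],np.float32)
r=cv2.minAreaRect(pts*1000); print("plate",r); bx=cv2.boxPoints(r);print(bx)
# car roof black
h=cv2.outline if 0 else None
for t in("disc","mirror_grip","treadle_pad"):
  for cam in("top","scene"):
    for o in env.outline_of(cam,t)[:3]:
        rg=o["region"].astype(np.uint8); print(t,cam,round(o["score"],2),np.round(o["location"],1),rg.sum())
        q=np.argwhere(rg)[:,::-1]
        print(cv2.minAreaRect(q.astype(np.float32)))
        np.save(f"pics/{t}_{cam}_{int(o['location'][0])}.npy",rg)
E
```

```text
plate ((618.8787841796875, -27.17352294921875), (107.69364929199219, 450.9978942871094), 13.082578659057617)
[[ 515.3867   180.28406]
 [ 617.4724  -259.00812]
 [ 722.37085 -234.6311 ]
 [ 620.28516  204.66107]]
disc top 0.96 [148.9 260.5] 1716
((147.10043334960938, 260.74407958984375), (63.70296096801758, 29.39630699157715), 26.003345489501953)
disc scene 0.79 [341.3 177.2] 791
((340.0885009765625, 178.8627166748047), (22.650409698486328, 52.136756896972656), 84.14398956298828)
disc scene 0.65 [125.6 244.5] 272
((125.95294189453125, 241.7882080078125), (26.682449340820312, 12.14810562133789), 77.47119140625)
disc scene 0.63 [274.7 177.9] 857
((278.18267822265625, 175.6767120361328), (24.543354034423828, 49.306968688964844), 65.85445404052734)
mirror_grip top 0.68 [220.8 199.9] 144
((220.64707946777344, 197.58824157714844), (23.768489837646484, 6.790997505187988), 75.96376037597656)
mirror_grip scene 0.81 [331.9 208. ] 537
((332.0, 201.5), (37.0, 20.0), 90.0)
treadle_pad top 0.66 [325.5 180.5] 676
((319.8557434082031, 179.88690185546875), (20.098201751708984, 41.91419982910156), 76.75948333740234)
treadle_pad scene 0.96 [256.8 257.3] 467
((263.6153564453125, 257.5769348144531), (14.708708763122559, 46.08728790283203), 78.69007110595703)
```

```bash
python3 - <<'E'
from h import *
im=cv2.imread("pics/top0.png")
g=cv2.cvtColor(im,cv2.COLOR_BGR2GRAY)
print(g[210,225:330:15], g[225,225:330:15])
def hull(x0,x1,y0,y1,th):
    m=np.zeros_like(g);m[y0:y1,x0:x1]=(g[y0:y1,x0:x1]>th)*255
    m[:164,338:]=0; m[:162,:]=0
    n,l,st,_=cv2.connectedComponentsWithStats(m)
    k=[i for i in range(1,n) if st[i,4]>15]; 
    for i in k: print(st[i])
    return m
m=hull(200,350,160,222,140)
q=cv2.findNonZero(m)
cv2.imwrite("pics/m.png",cv2.resize(m[150:240,195:360],None,fx=4,fy=4,interpolation=0))
P=np.array([atz("top",p[0],.006)[:2] for p in q],np.float32)*1000
r=cv2.minAreaRect(P);print(r,cv2.boxPoints(r))
# car roof dark & body white
m=np.zeros_like(g);m[265:315,182:250]=(g[265:315,182:250]<60)*255
n,l,st,ce=cv2.connectedComponentsWithStats(m);i=1+st[1:,4].argmax();print(st[i],ce[i])
q=np.argwhere(l==i)[:,::-1]
P=np.array([atz("top",p,.097)[:2] for p in q],np.float32)*1000
r=cv2.minAreaRect(P);print("roof",r,P.mean(0))
m=np.zeros_like(g);m[265:315,182:252]=(g[265:315,182:252]>140)*255
P=np.array([atz("top",p,.075)[:2] for p in np.argwhere(m)[:,::-1]],np.float32)*1000
print("car body",cv2.minAreaRect(P))
E
```

```text
[179 186 153 103 112 114 109] [106 106 107 107 112 110 109]
[ 208  164  138   54 2343]
[286 191  15   4  27]
((612.6754150390625, 2.1131134033203125), (89.45669555664062, 387.7930908203125), 10.058691024780273) [[ 534.7692   185.21722]
 [ 602.49994 -196.61523]
 [ 690.5816  -180.991  ]
 [ 622.8509   200.84146]]
[207 279  23  23 455] [217.91648352 290.38461538]
roof ((334.11871337890625, 156.963623046875), (54.198394775390625, 56.844322204589844), 6.0479230880737305) [334.10147 156.8904 ]Traceback (most recent call last):
  File "<stdin>", line 24, in <module>
  File "h.py", line 7, in atz
    o,d=ray(cam,px); return o+d*(z-o[2])/d[2]
        ~~~^^^^^^^^
  File "h.py", line 4, in ray
    c=env.get_calibration(cam);P=c["pose"]
ValueError: time passes only in moves, steps and waits
```

View pics/m.png

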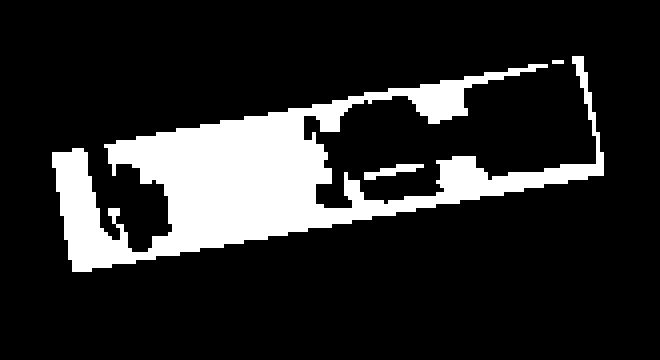

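```bash
cat > fix.py <<'E'
E
sed -i 's/^import cv2.*/import cv2,numpy as np\nCAL={n:env.get_calibration(n) for n in("scene","top")}/; s/env.get_calibration(cam)/CAL[cam]/g' h.py
cat >> h.py <<'E'
a=np.radians(10.06); U=np.array([-np.sin(a),np.cos(a),0]); X=np.array([np.cos(a),np.sin(a),0])
O=np.array([.6127,.0021,0])+.150*U
def st(x,y,z): return O+X*x+U*y+np.array([0,0,z])
E
cat > ov.py <<'E'
from h import *
def draw(im,cam,segs,col):
    for p,q in segs:
        cv2.line(im,tuple((proj(cam,p)*8).astype(int)),tuple((proj(cam,q)*8).astype(int)),col,1,cv2.LINE_AA,3)
def box(f,x0,x1,y0,y1,z0,z1):
    c=[f(x,y,z) for z in(z0,z1) for x,y in((x0,y0),(x1,y0),(x1,y1),(x0,y1))]
    return [(c[i],c[(i+1)%4]) for i in range(4)]+[(c[4+i],c[4+(i+1)%4]) for i in range(4)]+[(c[i],c[4+i]) for i in range(4)]
E
python3 - <<'E'
from ov import *
for cam,(x0,x1,y0,y1) in dict(scene=(220,380,170,300),top=(190,360,150,310)).items():
    im=cv2.imread(f"pics/{cam}0.png"); k=4
    c=CAL[cam]
    big=cv2.resize(im[y0:y1,x0:x1],None,fx=k,fy=k,interpolation=cv2.INTER_CUBIC)
    # rescale calib
    for n in ("fx","fy"): c[n]*=k
    c["cx"]=(c["cx"]-x0+.5)*k-.5; c["cy"]=(c["cy"]-y0+.5)*k-.5
    draw(big,cam,box(st,-.045,.045,-.345,.045,.006,.006),(0,0,255))
    draw(big,cam,box(st,-.020,.020,-.202,-.152,.048,.088),(0,255,0))
    draw(big,cam,box(st,-.029,.029,-.212,-.151,.006,.090),(255,255,0))
    draw(big,cam,box(st,-.032,.032,-.0,.0,.041,.095),(255,0,0))
    draw(big,cam,box(st,-.020,.020,-.005,.005,.116,.146),(0,255,255))
    cv2.imwrite(f"pics/ov_{cam}.png",big)
    print(big.shape)
E
```

```text
(520, 640, 3)
(640, 680, 3)
```

View pics/ov_scene.png

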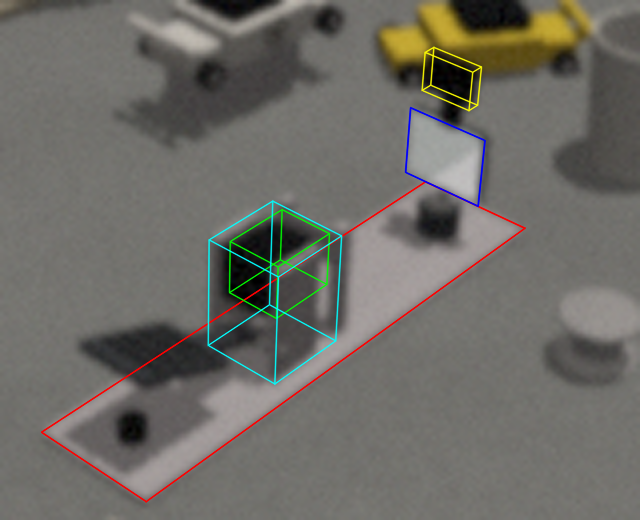

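View pics/ov_top.png

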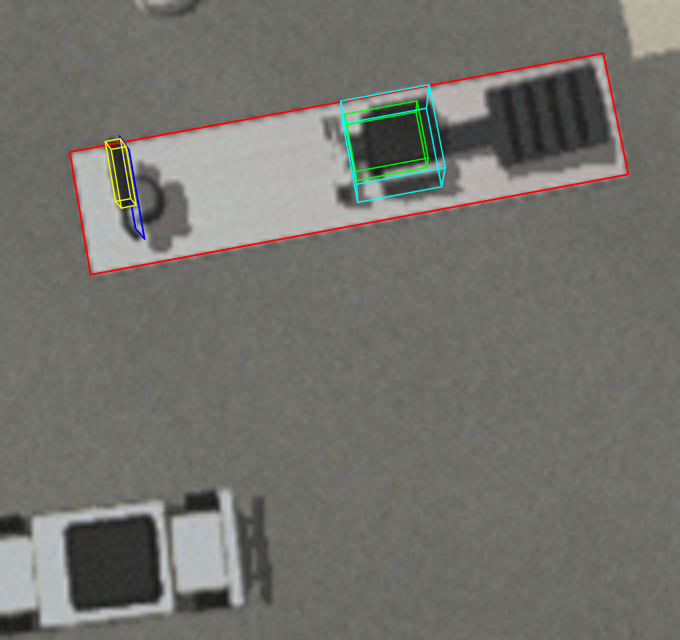

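```bash
cat > car.py <<'E'
from ov import *
import sys
D=np.array([float(sys.argv[1]),float(sys.argv[2]),0.]);b=np.radians(float(sys.argv[3]))
n=np.array([np.cos(b),np.sin(b),0]);t=np.array([-np.sin(b),np.cos(b),0])
f=lambda x,y,z: D+n*x+t*y+np.array([0,0,z])
for cam,(x0,x1,y0,y1) in dict(scene=(240,330,140,205),top=(175,265,255,325)).items():
    im=cv2.imread(f"pics/{cam}0.png"); k=8
    c=CAL[cam]
    big=cv2.resize(im[y0:y1,x0:x1],None,fx=k,fy=k,interpolation=cv2.INTER_CUBIC)
    big=cv2.convertScaleAbs(big,alpha=1.3)
    for m in ("fx","fy"): c[m]*=k
    c["cx"]=(c["cx"]-x0+.5)*k-.5; c["cy"]=(c["cy"]-y0+.5)*k-.5
    draw(big,cam,box(f,-.075,0,-.0875,.0875,.044,.097),(0,0,255))
    an=np.linspace(0,2*np.pi,25)
    for rr in (.012,):
        ps=[f(0,rr*np.cos(q),.068+rr*np.sin(q)) for q in an]
        draw(big,cam,list(zip(ps[:-1],ps[1:])),(0,255,0))
    cv2.imwrite(f"pics/car_{cam}_{sys.argv[4]}.png",big)
E
python3 car.py .3714 .161 6.8 a
python3 - <<'E'
import cv2
im=cv2.imread("pics/scene0.png")[160:200,265:315]
cv2.imwrite("pics/discraw.png",cv2.convertScaleAbs(cv2.resize(im,None,fx=12,fy=12,interpolation=cv2.INTER_CUBIC),alpha=1.5))
E
```

```text
(no output)
```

View pics/car_scene_a.png

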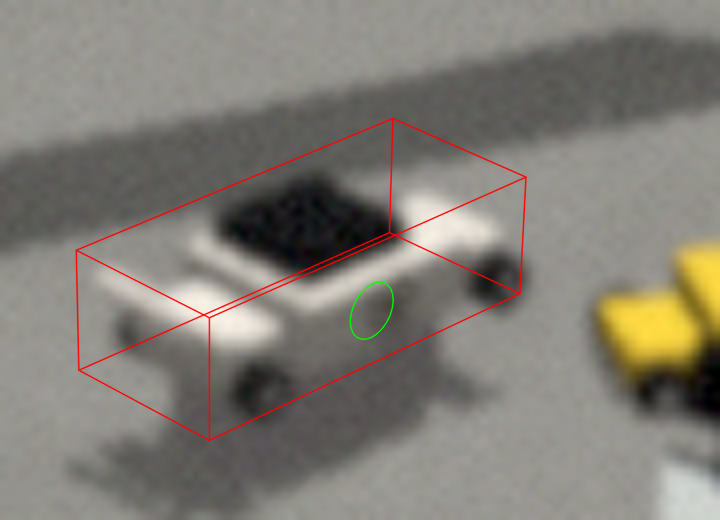

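View pics/car_top_a.png

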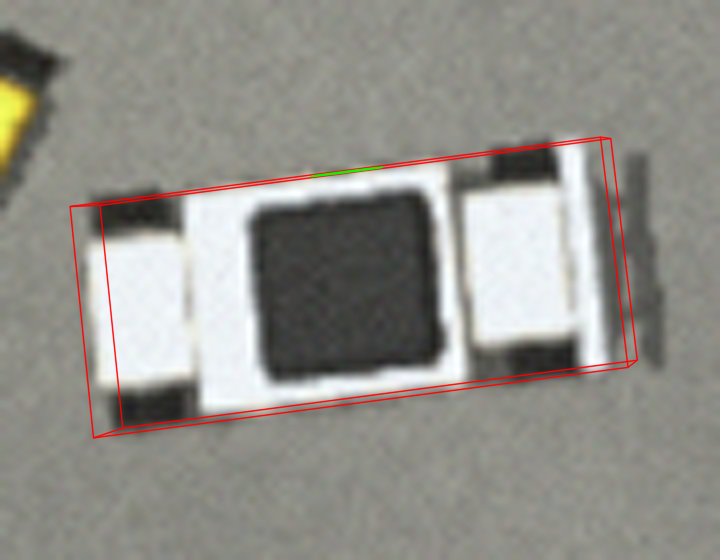

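View pics/discraw.png

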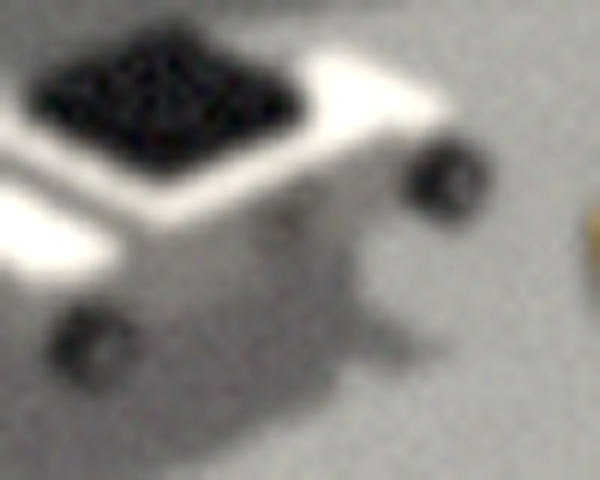

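```bash
python3 - <<'E'
from h import *
ims=[env.read_camera("scene").astype(float) for _ in range(10)]
m=np.mean(ims,0)[:,:,::-1]; np.save("pics/avg.npy",m)
c=m[160:200,265:315]; 
c=np.clip((c-70)*2.2,0,255).astype(np.uint8)
cv2.imwrite("pics/discavg.png",cv2.resize(c,None,fx=14,fy=14,interpolation=cv2.INTER_CUBIC))
g=m.mean(2)
print(np.round(g[170:188,279:299]).astype(int))
for p in [(289.2,177.8),(286.4,178.7),(285.2,182.4)]: print(p,atz("scene",p,.068))
E
```

```text
[[ 17  19  17  18  16  17  16  24  33  54  79 117 155 175 177 170 162 149
  142 144]
 [ 17  14  16  15  21  28  41  56  77  97 123 143 161 168 161 149 134 119
  111 113]
 [ 16  14  20  30  50  70  86 104 123 136 149 154 153 145 132 116 103  95
   90  86]
 [ 24  34  51  71  96 119 133 142 150 149 143 134 125 113 103  94  88  85
   80  70]
 [ 59  78  97 120 138 151 155 151 143 129 112  97  93  90  86  84  84  82
   78  61]
 [109 125 139 151 156 153 144 129 112  98  83  72  75  80  83  82  82  82
   76  56]
 [145 152 154 151 142 129 113  95  81  72  67  66  69  76  81  82  82  83
   79  64]
 [152 147 138 126 112 101  88  72  66  59  56  64  70  76  81  82  83  86
   87  81]
 [130 120 108  97  90  85  78  66  62  56  53  62  72  78  80  84  88  92
   99 100]
 [100  95  88  85  82  80  75  65  63  59  56  63  72  77  78  83  95 102
  107 110]
 [ 85  84  84  82  82  82  77  66  62  61  60  66  71  72  74  82  98 109
  112 113]
 [ 83  83  83  82  81  80  78  72  65  63  64  66  68  68  69  82 100 110
  113 113]
 [ 81  81  82  82  81  80  77  72  70  67  66  67  66  66  68  82 100 111
  113 112]
 [ 82  81  82  81  80  76  73  71  68  67  67  66  65  67  68  81  99 109
  112 113]
 [ 82  79  80  78  74  72  70  67  66  65  66  66  66  66  67  78  95 106
  112 112]
 [ 78  76  75  72  70  68  65  66  66  65  66  65  65  65  67  73  86  94
  103 108]
 [ 74  71  69  68  66  66  66  66  65  65  65  64  65  65  67  69  74  82
   90  98]
 [ 69  67  67  65  66  66  65  65  64  65  65  65  65  66  67  68  69  72
   77  86]]
(289.2, 177.8) [0.37449822 0.17146656 0.068     ]
(286.4, 178.7) [0.37395985 0.16060481 0.068     ]
(285.2, 182.4) [0.39061325 0.14253577 0.068     ]
```

View pics/discavg.png

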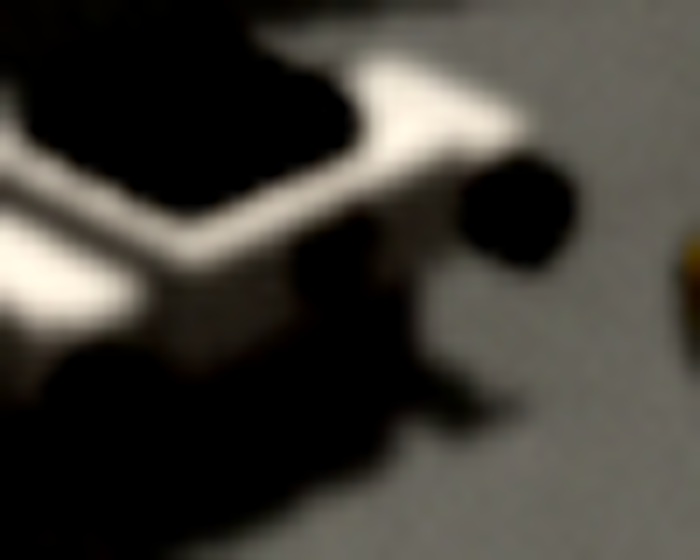

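```bash
cat >> h.py <<'E'
from scipy.spatial.transform import Rotation as Rn
def cmd(p,yaw=None):
    s=env.state();R=Rn.from_quat(s["orientation"]);M=R.as_matrix()
    if yaw is None: T=M
    else:
        y=np.array([np.cos(np.radians(yaw)),np.sin(np.radians(yaw)),0]);z=np.array([0,0,-1.]);T=np.c_[np.cross(y,z),y,z]
    rv=Rn.from_matrix(M.T@T).as_rotvec()/np.pi
    d=M.T@(np.array(p)-s["tcp_pos"])/.5
    print("cmd",np.round(rv,4),np.round(d,4),"cur",np.round(s["tcp_pos"],4),"yaw",round(np.degrees(np.arctan2(M[1,1],M[0,1])),2),"t",round(s["time_s"],2),"F",np.round(s["wrist_force"],2),"open",round(s["opening"],3))
E
python3 - <<'E'
from h import *
print(O,st(0,-.297,0),st(0,-.288,0))
cmd([.42,.22,.21],100.06)
cmd(st(0,-.297,.12),100.06)
E
```

```text
[0.58649809 0.14979381 0.        ] [ 0.63837787 -0.14263993  0.        ] [ 0.63680575 -0.1337783   0.        ]
cmd [ 0.      0.     -0.1472] [-0.6813 -0.5904 -0.0056] cur [0.1768 0.5995 0.2072] yaw 73.57 t 1.7 F [-0.02  0.82 -0.2 ] open 0.999
cmd [ 0.      0.     -0.1472] [-1.3053 -1.1625  0.1744] cur [0.1768 0.5995 0.2072] yaw 73.57 t 1.7 F [-0.02  0.82 -0.2 ] open 0.999
```

Request:
step_arm:
  commands:
    - [0,0,-0.147,-0.68,-0.59,0,0]
    - [0,0,-0.147,-0.68,-0.59,0,0]
    - [0,0,-0.147,-0.68,-0.59,0,0]
    - [0,0,-0.147,-0.68,-0.59,0,0]
    - [0,0,-0.147,-0.68,-0.59,0,0]
    - [0,0,-0.147,-0.68,-0.59,0,0]
    - [0,0,-0.147,-0.68,-0.59,0,0]
    - [0,0,-0.147,-0.68,-0.59,0,0]
    - [0,0,-0.147,-0.68,-0.59,0,0]
    - [0,0,-0.147,-0.68,-0.59,0,0]

```text
time_s: 2.7
tcp_pos: [0.4228, 0.2143, 0.2076]
orientation: [-0.083, 0.997, -0.0, 0.001]
wrist_force: [-1.8, 0.3, -0.3]
opening: 0.003
```

```bash
python3 - <<'E'
from h import *
cmd(st(0,-.297,.12),100.06); print(np.round(env.state()["joint_pos"],2))
E
```

```text
cmd [-0.0003  0.0004 -0.0032] [-0.3075 -0.7749  0.1764] cur [0.4228 0.2143 0.2076] yaw 99.48 t 2.7 F [-1.83  0.27 -0.29] open 0.003
[-0.79 -0.01  0.22  1.86  0.    1.3   1.17]
```

Request:
step_arm:
  commands:
    - [0,0,0,-0.307,-0.775,0,0]
    - [0,0,0,-0.307,-0.775,0,0]
    - [0,0,0,-0.307,-0.775,0,0]
    - [0,0,0,-0.307,-0.775,0,0]
    - [0,0,0,-0.307,-0.775,0,0]
    - [0,0,0,-0.307,-0.775,0.05,0]
    - [0,0,-0.003,-0.307,-0.775,0.12,0]
    - [0,0,-0.003,-0.307,-0.775,0.176,0]
    - [0,0,-0.003,-0.307,-0.775,0.176,0]
    - [0,0,-0.003,-0.307,-0.775,0.176,0]

```text
time_s: 3.7
tcp_pos: [0.6361, -0.1474, 0.1142]
orientation: [-0.085, 0.996, -0.001, -0.004]
wrist_force: [-1.3, 0.1, -1.6]
opening: 0.001
```

```bash
python3 - <<'E'
from h import *
cmd(st(0,-.297,.07),100.06); cmd(st(0,-.297,.03),100.06); print(np.round(env.state()["joint_pos"],2))
for n in("scene","top"):
    im=env.read_camera(n); cv2.imwrite(f"pics/{n}1.png",im[:,:,::-1])
a=cv2.resize(cv2.imread("pics/scene1.png")[150:310,200:400],None,fx=2,fy=2,interpolation=cv2.INTER_CUBIC)
b=cv2.resize(cv2.imread("pics/top1.png")[120:280,200:400],None,fx=2,fy=2,interpolation=cv2.INTER_CUBIC)
cv2.imwrite("pics/b1.png",np.hstack([a,b]))
E
```

```text
cmd [-0.0007 -0.0023 -0.0019] [-0.0068  0.0088  0.0883] cur [ 0.6361 -0.1474  0.1142] yaw 99.71 t 3.7 F [-1.28  0.07 -1.56] open 0.001
cmd [-0.0007 -0.0023 -0.0019] [-0.0074  0.009   0.1683] cur [ 0.6361 -0.1474  0.1142] yaw 99.71 t 3.7 F [-1.28  0.07 -1.56] open 0.001
[-0.23  0.5   0.53  1.51 -0.25  1.21  2.08]
```

View pics/b1.png

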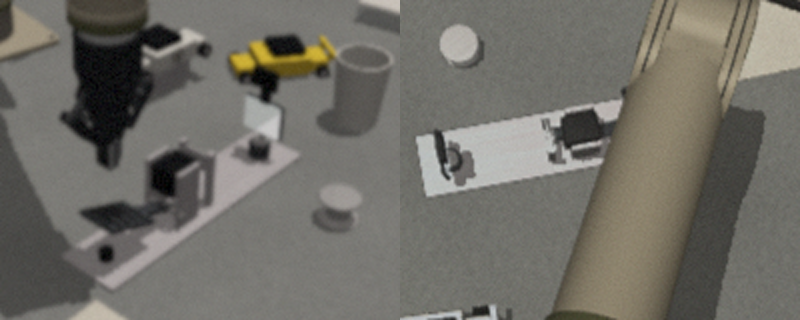

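The scene view shows the shut fingertips at about (254,231), straight above the treadle pad at about (257,257). I'll press now.

Request:
step_arm:
  commands:
    - [0,0,0,-0.007,0.009,0.04,0]
    - [0,0,0,-0.007,0.009,0.08,0]
    - [0,0,0,-0.007,0.009,0.1,0]
    - [0,0,0,-0.007,0.009,0.12,0]
    - [0,0,0,-0.007,0.009,0.14,0]
    - [0,0,0,-0.007,0.009,0.155,0]
    - [0,0,0,-0.007,0.009,0.165,0]
    - [0,0,0,-0.007,0.009,0.168,0]
    - [0,0,0,-0.007,0.009,0.168,0]

```text
time_s: 4.7
tcp_pos: [0.6409, -0.1386, 0.0356]
orientation: [-0.086, 0.996, -0.001, 0.0]
wrist_force: [-0.5, -1.7, 5.2]
opening: -0.002
```

```bash
python3 - <<'E'
from h import *
cmd(st(0,-.297,.03),100.06); cmd(st(0,-.297,.025),100.06)
n="scene"
im=env.read_camera(n); cv2.imwrite(f"pics/{n}2.png",im[:,:,::-1])
cv2.imwrite("pics/b2.png",cv2.resize(cv2.imread("pics/scene2.png")[190:310,220:370],None,fx=4,fy=4,interpolation=cv2.INTER_CUBIC))
E
```

```text
cmd [-0.0004  0.0001 -0.0008] [ 0.0063 -0.0071  0.0112] cur [ 0.6409 -0.1386  0.0356] yaw 99.92 t 4.7 F [-0.47 -1.73  5.25] open -0.002
cmd [-0.0004  0.0001 -0.0008] [ 0.0063 -0.0071  0.0212] cur [ 0.6409 -0.1386  0.0356] yaw 99.92 t 4.7 F [-0.47 -1.73  5.25] open -0.002
```

View pics/b2.png

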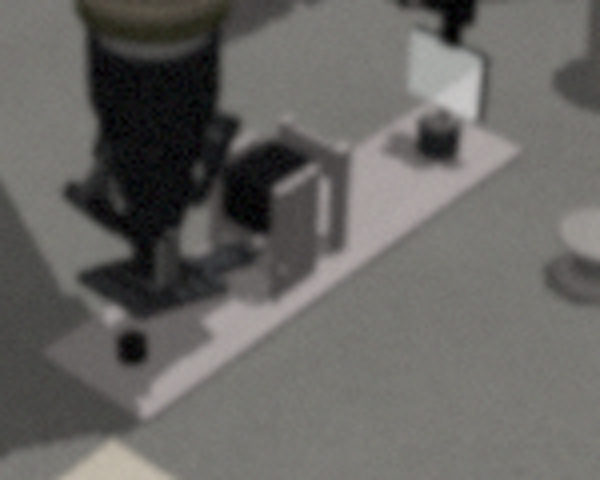

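Request:
step_arm:
  commands:
    - [0,0,0,0,-0.004,0.012,0]
    - [0,0,0,0,-0.004,0.02,0]
    - [0,0,0,0,-0.004,0.02,0]

```text
time_s: 5.05
tcp_pos: [0.6416, -0.141, 0.026]
orientation: [-0.086, 0.996, -0.001, 0.001]
wrist_force: [-0.9, -2.7, 5.6]
opening: 0.001
```

```bash
python3 - <<'E'
from h import *
cmd(st(0,-.297,.03),100.06)
n="scene"
im=env.read_camera(n); cv2.imwrite(f"pics/{n}3.png",im[:,:,::-1])
cmd(st(0,-.297,.025),100.06)
cv2.imwrite("pics/b3.png",cv2.resize(cv2.imread("pics/scene3.png")[190:310,220:370],None,fx=4,fy=4,interpolation=cv2.INTER_CUBIC))
E
```

```text
cmd [-0.0007  0.0003 -0.0009] [ 0.0069 -0.0021 -0.008 ] cur [ 0.6416 -0.141   0.026 ] yaw 99.9 t 5.05 F [-0.86 -2.66  5.57] open 0.001
cmd [-0.0006  0.0003 -0.0009] [ 0.0069 -0.0022  0.0024] cur [ 0.6416 -0.141   0.0262] yaw 99.9 t 5.1 F [ 0.01 -1.17  5.26] open 0.003
```

View pics/b3.png

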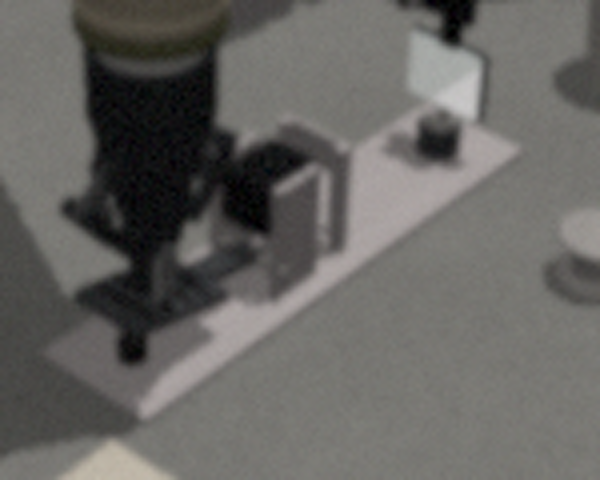

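Request:
step_arm:
  commands:
    - [0,0,0,0,-0.002,0.006,0]
    - [0,0,0,0,-0.002,0.012,0]
    - [0,0,0,0,-0.002,0.012,0]

```text
time_s: 5.4
tcp_pos: [0.6419, -0.1423, 0.0205]
orientation: [-0.086, 0.996, -0.001, 0.001]
wrist_force: [-1.9, -0.4, 6.4]
opening: 0.001
```

```bash
python3 - <<'E'
from h import *
n="scene"
im=env.read_camera(n); cv2.imwrite(f"pics/{n}4.png",im[:,:,::-1])
cmd(st(0,-.297,.025),100.06)
cv2.imwrite("pics/b4.png",cv2.resize(cv2.imread("pics/scene4.png")[190:310,220:370],None,fx=4,fy=4,interpolation=cv2.INTER_CUBIC))
E
```

```text
cmd [-0.0007  0.0004 -0.0009] [ 0.007   0.0003 -0.0089] cur [ 0.6419 -0.1422  0.0206] yaw 99.89 t 5.45 F [-1.4  -1.64  6.28] open 0.004
```

View pics/b4.png

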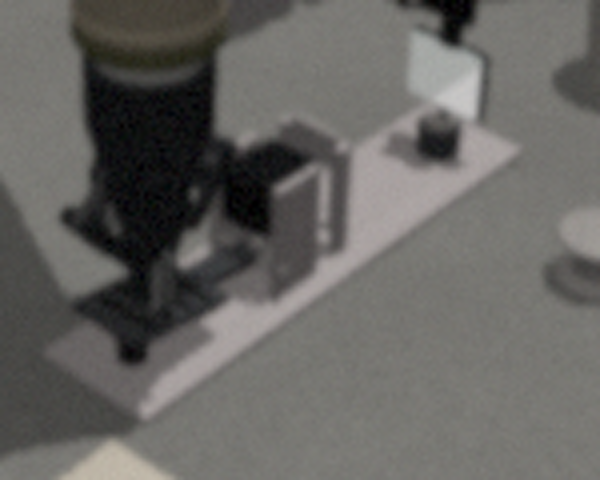

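Request:
step_arm:
  commands:
    - [0,0,0,0,-0.001,0.008,0]
    - [0,0,0,0,-0.001,0.014,0]
    - [0,0,0,0,-0.001,0.014,0]

```text
time_s: 5.75
tcp_pos: [0.6421, -0.1431, 0.014]
orientation: [-0.086, 0.996, -0.001, 0.001]
wrist_force: [-1.4, -2.2, 6.6]
opening: 0.002
```

```bash
python3 - <<'E'
from h import *
n="scene"
im=env.read_camera(n); cv2.imwrite(f"pics/{n}5.png",im[:,:,::-1])
cmd(st(0,-.297,.025),100.06)
a=[cv2.resize(cv2.imread(f"pics/scene{i}.png")[200:290,225:325],None,fx=4,fy=4,interpolation=cv2.INTER_CUBIC) for i in(0,5)]
cv2.imwrite("pics/b5.png",np.hstack(a))
E
```

```text
cmd [-0.0008  0.0005 -0.001 ] [ 0.0071  0.0022 -0.0218] cur [ 0.6421 -0.1431  0.0141] yaw 99.87 t 5.8 F [-2.   -0.14  6.71] open 0.002
```

View pics/b5.png

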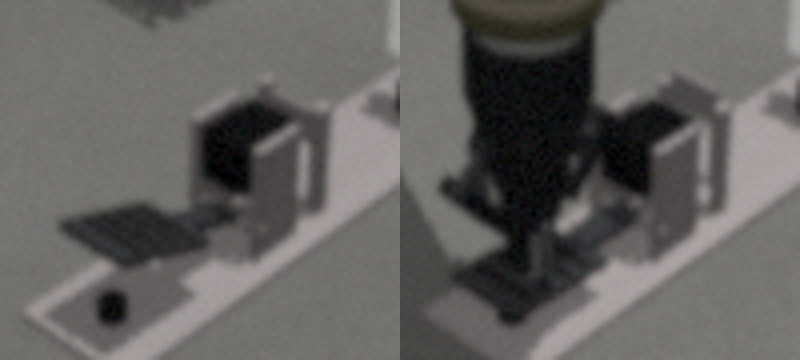

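```bash
cat > tread.py <<'E'
from ov import *
import sys
n=sys.argv[1]; phis=[float(v) for v in sys.argv[2].split(",")]
def tp(phi):
    a=.35-phi
    def f(x,r,h): return st(x,-.205-(r*np.cos(a)-h*np.sin(a)),.027+r*np.sin(a)+h*np.cos(a))
    return f
im=cv2.imread(f"pics/{n}.png"); x0,x1,y0,y1=225,325,200,290;k=7
big=cv2.resize(im[y0:y1,x0:x1],None,fx=k,fy=k,interpolation=cv2.INTER_CUBIC)
big=cv2.convertScaleAbs(big,alpha=1.6)
c=CAL["scene"]
for m in("fx","fy"): c[m]*=k
c["cx"]=(c["cx"]-x0+.5)*k-.5; c["cy"]=(c["cy"]-y0+.5)*k-.5
for p,col in zip(phis,((0,0,255),(0,255,0),(255,255,0))):
    draw(big,"scene",box(tp(p),-.028,.028,.05,.13,.004,.004),col)
p=env.state()["tcp_pos"]; q=proj("scene",p); print(q); cv2.circle(big,tuple(q.astype(int)),4,(255,0,255),-1)
cv2.imwrite(f"pics/tr_{n}.png",big)
E
python3 tread.py scene0 0,.35; python3 tread.py scene5 .25,.35
```

```text
[229.77813473 526.33164479]
[229.77813473 526.33164479]
```

View pics/tr_scene0.png

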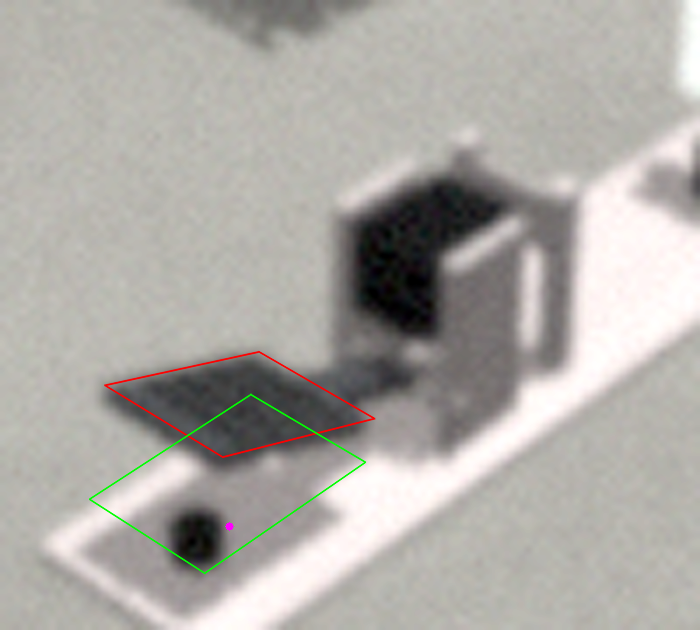

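View pics/tr_scene5.png

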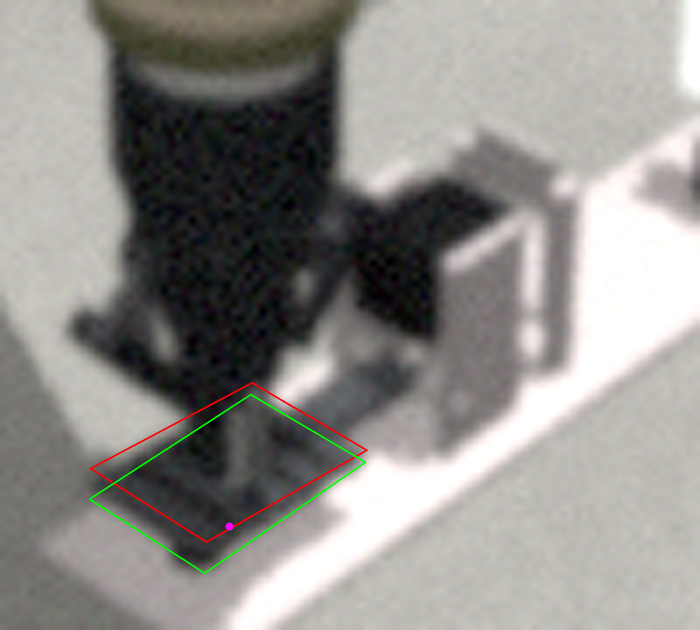

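```bash
python3 - <<'E'
from h import *
p=np.array([.6361,-.1474,.1142]);print(proj("scene",p),proj("top",p))
s=env.state();print(np.round(s["tcp_pos"],4),np.array([X@(s["tcp_pos"]-O),U@(s["tcp_pos"]-O)]), proj("scene",s["tcp_pos"]))
a=[cv2.resize(cv2.imread(f"pics/scene{i}.png")[180:280,215:315],None,fx=4,fy=4,interpolation=cv2.INTER_CUBIC) for i in(1,5)]
for q,i,pp in((0,1,p),(1,5,s["tcp_pos"])):
    w=(proj("scene",pp)-[215,180])*4; cv2.circle(a[q],tuple(w.astype(int)),3,(255,0,255),-1)
cv2.imwrite("pics/b6.png",cv2.convertScaleAbs(np.hstack(a),alpha=2))
E
```

```text
[253.98960557 241.16235525] [332.18208514 174.4100848 ]
[ 0.6421 -0.1431  0.0141] [ 0.00355137 -0.29812299] [257.39687639 274.76166354]
```

View pics/b6.png

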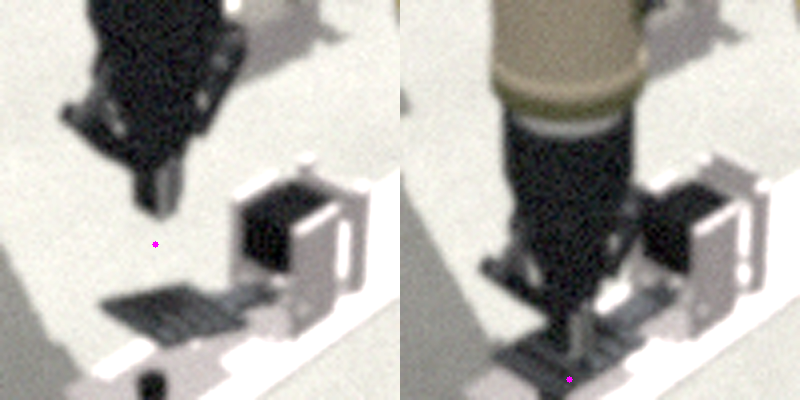

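The real fingertips show about 20 mm above the reported TCP: the left crop puts the tip at (158,218) and the projected TCP at (155,244). That explains why the pad isn't on its stop yet, so I'll press further.

Request:
step_arm:
  commands:
    - [0,0,0,0,0,0.008,0]
    - [0,0,0,0,0,0.014,0]
    - [0,0,0,0,0,0.014,0]

```text
time_s: 6.1
tcp_pos: [0.6422, -0.1436, 0.0075]
orientation: [-0.086, 0.996, -0.001, 0.001]
wrist_force: [-2.9, -1.5, 6.9]
opening: 0.002
```

```bash
python3 - <<'E'
from h import *
im=env.read_camera("scene"); cv2.imwrite(f"pics/scene6.png",im[:,:,::-1])
cmd(st(0,-.297,.025),100.06)
E
python3 tread.py scene6 .31,.35
```

```text
cmd [-0.0009  0.0006 -0.0012] [ 0.007   0.0032 -0.0348] cur [ 0.6421 -0.1436  0.0076] yaw 99.85 t 6.15 F [-3.01 -1.53  7.43] open -0.002
[228.85885987 541.15708164]
```

View pics/tr_scene6.png

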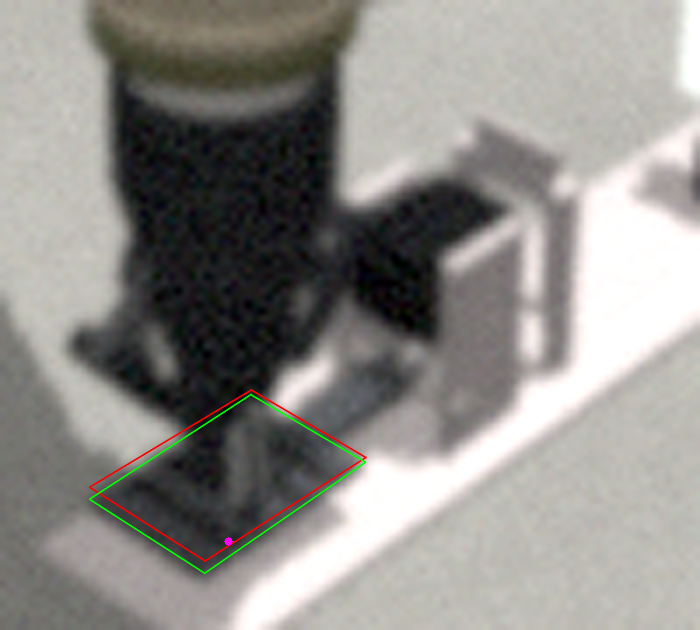

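Request:
step_arm:
  commands:
    - [0,0,0,0,0,0.006,0]
    - [0,0,0,0,0,0.01,0]
    - [0,0,0,0,0,0.01,0]

```text
time_s: 6.45
tcp_pos: [0.6425, -0.1437, 0.0062]
orientation: [-0.086, 0.996, -0.001, 0.001]
wrist_force: [-14.1, 4.0, 33.5]
opening: 0.0
```

```bash
python3 - <<'E'
from h import *
im=env.read_camera("scene"); cv2.imwrite(f"pics/scene7.png",im[:,:,::-1])
cmd(st(0,-.297,.025),100.06)
E
python3 tread.py scene7 .31,.35
```

```text
cmd [-0.0006  0.0009 -0.0013] [ 0.0076  0.0034 -0.0376] cur [ 0.6425 -0.1437  0.0062] yaw 99.83 t 6.5 F [-15.02   3.93  34.67] open -0.002
[229.30598614 544.84497208]
```

View pics/tr_scene7.png

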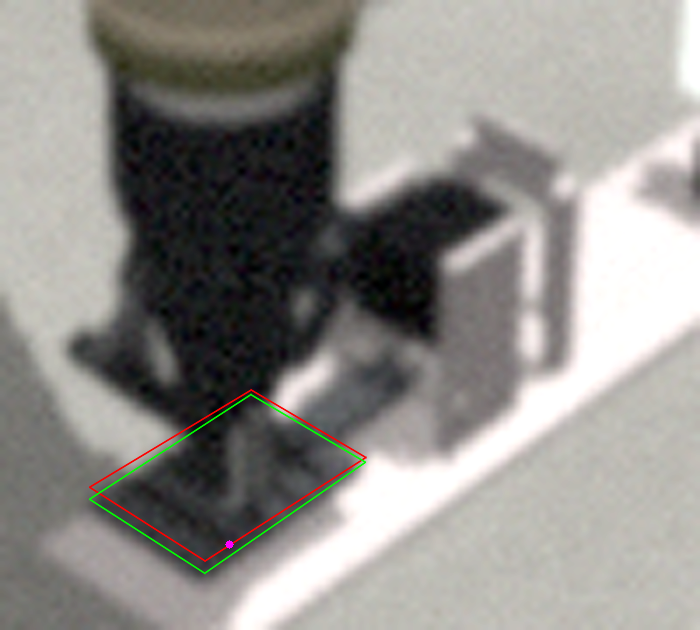

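The force jumped from 7 to 34 N with almost no further travel, and the pad matches the level (0.35) outline, so it is on its stop. The stop is 31 mm high and the TCP reads 6 mm, so the real tips sit about 25 mm above the reported TCP. I'll lift now.

Request:
step_arm:
  commands:
    - [0,0,0,0,0,-0.04,0]
    - [0,0,0,0,0,-0.1,0]
    - [0,0,0,0,0,-0.18,0]
    - [0,0,0,0,0,-0.26,0]
    - [0,0,0,0,0,-0.34,0]
    - [0,0,0,0,0,-0.4,1]
    - [0,0,0,0,0,-0.4,1]

```text
time_s: 7.2
tcp_pos: [0.6436, -0.1439, 0.211]
orientation: [-0.086, 0.996, -0.001, 0.005]
wrist_force: [-0.1, 0.1, 0.2]
opening: 0.33
```

```bash
python3 - <<'E'
from h import *
im=env.read_camera("scene"); cv2.imwrite(f"pics/scene8.png",im[:,:,::-1])
cmd(st(0,0,.2),100.06); print(np.round(env.state()["joint_pos"],2))
E
python3 tread.py scene8 0,.1
```

```text
cmd [-0.0007  0.002  -0.0012] [0.0106 0.5972 0.015 ] cur [ 0.6427 -0.1435  0.2082] yaw 99.84 t 7.25 F [-0.71  0.22 -0.38] open 0.419
[-0.24  0.43  0.55  1.4  -0.23  1.37  2.05]
[223.89760184  56.79929523]
```

View pics/tr_scene8.png

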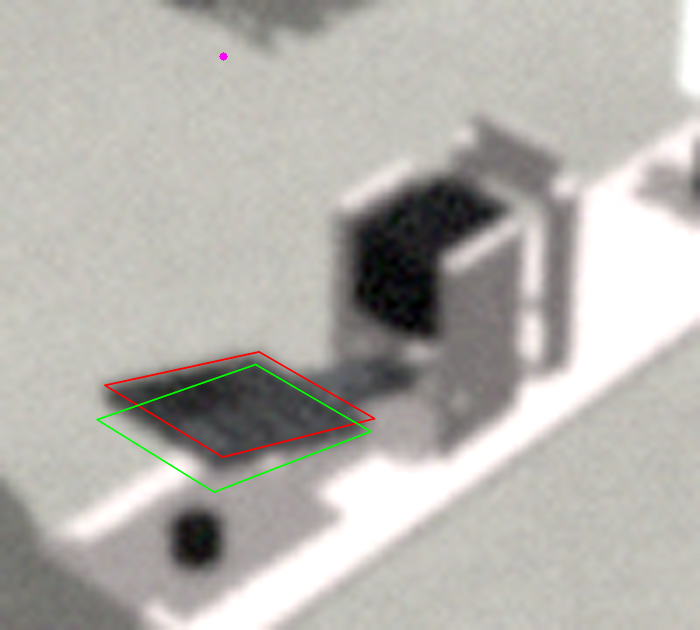

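The treadle is back up, matching its rest outline, and the shutter stands raised between the cheeks at about crop (510,150). Next I'll move over the mirror grip with the jaws open.

Request:
step_arm:
  commands:
    - [0,0,0,0.011,0.597,0,1]
    - [0,0,0,0.011,0.597,0,1]
    - [0,0,0,0.011,0.597,0,1]
    - [0,0,0,0.011,0.597,0,1]
    - [0,0,0,0.011,0.597,0,1]
    - [0,0,0,0.011,0.597,0,1]
    - [0,0,0,0.011,0.597,0,1]
    - [0,0,0,0.011,0.597,0,1]
    - [0,0.002,0,0.011,0.597,0,1]

```text
time_s: 8.15
tcp_pos: [0.586, 0.1482, 0.2066]
orientation: [-0.085, 0.996, -0.002, -0.001]
wrist_force: [-0.5, -1.1, 0.6]
opening: 1.001
```

```bash
python3 - <<'E'
from h import *
for n in("scene","top"):
    im=env.read_camera(n); cv2.imwrite(f"pics/{n}9.png",im[:,:,::-1])
cmd(st(0,0,.15),100.06); print(np.round(env.state()["joint_pos"],2))
a=cv2.resize(cv2.imread("pics/scene9.png")[110:250,260:400],None,fx=4,fy=4,interpolation=cv2.INTER_CUBIC)
p=env.state()["tcp_pos"];w=(proj("scene",p)-[260,110])*4; cv2.circle(a,tuple(w.astype(int)),3,(255,0,255),-1)
cv2.imwrite("pics/b9.png",cv2.convertScaleAbs(a,alpha=1.6))
E
```

```text
cmd [-0.0009 -0.0003 -0.002 ] [-0.0008  0.0041  0.114 ] cur [0.5865 0.1479 0.207 ] yaw 99.69 t 8.25 F [-0.6   0.32  1.03] open 0.999
[-0.67  0.3   0.44  1.54 -0.13  1.33  1.51]
```

View pics/b9.png

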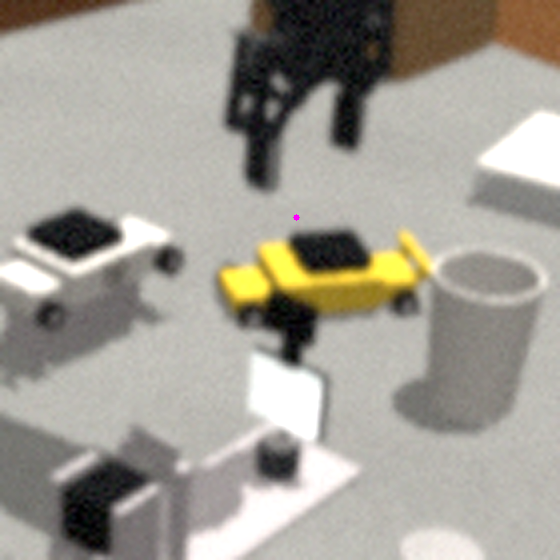

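View pics/top9.png

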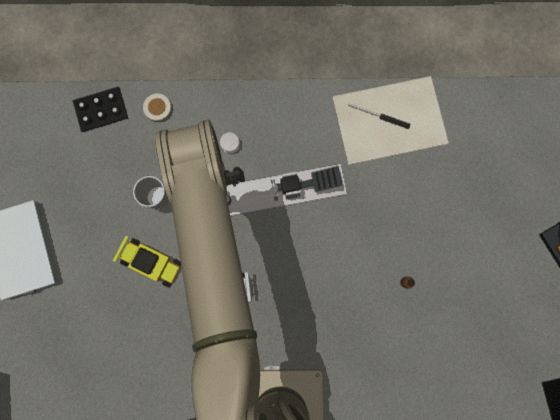

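```bash
python3 - <<'E'
from h import *
p=env.state()["tcp_pos"]
for dz in(.025,.032,.038,.045): print(dz,(proj("scene",p+[0,0,dz])-[260,110])*4)
M=Rn.from_quat(env.state()["orientation"]).as_matrix()
for dz in(.032,.038,.042):
  for sgn in(-1,1):
    q=p+[0,0,dz]+M[:,1]*sgn*.05
    print(dz,sgn,(proj("scene",q)-[260,110])*4)
E
```

```text
0.025 [299.49431628 183.29406341]
0.032 [300.3737512  173.51875291]
0.038 [301.13202117 165.09024479]
0.045 [302.02193055 155.19850616]
0.032 -1 [253.39687686 197.34944283]
0.032 1 [344.87731552 150.94273744]
0.038 -1 [254.04416431 188.75308528]
0.038 1 [345.7341208  142.67656025]
0.042 -1 [254.4777157  182.99526822]
0.042 1 [346.3078648  137.14126565]
```

Request:
step_arm:
  commands:
    - [0,0,-0.002,0,0.003,0.06,1]
    - [0,0,-0.002,0,0.003,0.12,1]
    - [0,0,-0.002,0,0.003,0.18,1]
    - [0,0,-0.002,0,0.003,0.234,1]
    - [0,0,-0.002,0,0.003,0.234,1]

```text
time_s: 8.75
tcp_pos: [0.584, 0.147, 0.0863]
orientation: [-0.087, 0.996, -0.003, -0.003]
wrist_force: [0.2, 0.3, -0.0]
opening: 1.001
```

```bash
python3 - <<'E'
from h import *
im=env.read_camera("scene"); cv2.imwrite(f"pics/scene10.png",im[:,:,::-1])
cmd(st(0,0,.09),100.06); print(np.round(env.state()["joint_pos"],2))
a=cv2.resize(cv2.imread("pics/scene10.png")[140:240,280:380],None,fx=6,fy=6,interpolation=cv2.INTER_CUBIC)
p=env.state()["tcp_pos"];w=(proj("scene",p)-[280,140])*6; cv2.circle(a,tuple(w.astype(int)),3,(255,0,255),-1)
cv2.imwrite("pics/b10.png",cv2.convertScaleAbs(a,alpha=2))
E
```

```text
cmd [-0.0012 -0.0013 -0.0006] [-0.003   0.0041 -0.0024] cur [0.5854 0.1475 0.0888] yaw 99.95 t 8.8 F [-0.25 -0.    0.85] open 1.005
[-0.65  0.4   0.41  1.68 -0.17  1.11  1.55]
```

View pics/b10.png

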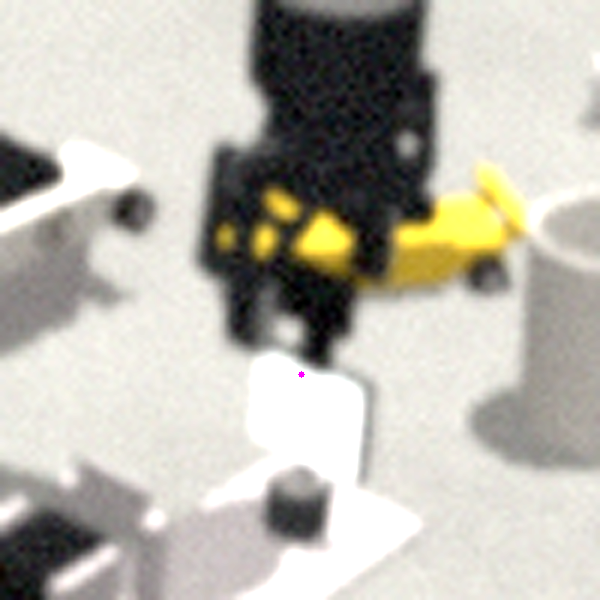

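The open jaws straddle the bar: the left finger is at crop (245,335), the right finger at (375,262) and the bar at (325,315). I'll close.

Request:
step_arm:
  commands:
    - [0,0,0,-0.002,0.004,0,0]
    - [0,0,0,-0.002,0.004,0,0]
    - [0,0,0,-0.002,0.004,0,0]
    - [0,0,0,-0.002,0.004,0,0]
    - [0,0,0,-0.002,0.004,0,0]
    - [0,0,0,-0.002,0.004,0,0]
    - [0,0,0,-0.002,0.004,0,0]
    - [0,0,0,-0.002,0.004,0,0]
  grip_force: 30

```text
time_s: 9.6
tcp_pos: [0.586, 0.1515, 0.0895]
orientation: [-0.087, 0.996, -0.001, -0.002]
wrist_force: [-2.7, 4.3, 6.2]
opening: 0.141
```

```bash
python3 - <<'E'
from h import *
im=env.read_camera("scene"); cv2.imwrite(f"pics/scene11.png",im[:,:,::-1])
cmd(st(0,0,.09),100.06); print(np.round(env.state()["torque"],2))
a=cv2.resize(cv2.imread("pics/scene11.png")[140:240,280:380],None,fx=6,fy=6,interpolation=cv2.INTER_CUBIC)
cv2.imwrite("pics/b11.png",cv2.convertScaleAbs(a,alpha=2))
E
```

```text
cmd [-0.0005 -0.001  -0.0002] [-0.0003 -0.0035 -0.001 ] cur [0.586  0.1515 0.0895] yaw 100.02 t 9.65 F [-3.23  5.19  5.14] open 0.143
[ 1.87  0.63 -0.06]
```

View pics/b11.png

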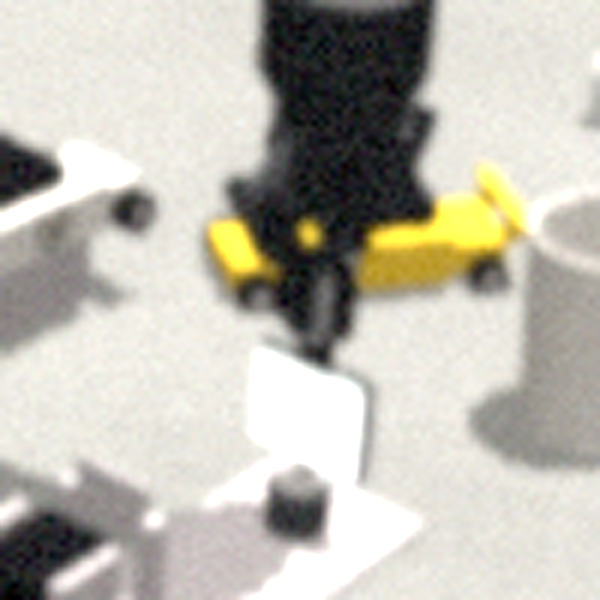

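Gripped at 12 mm opening on the 10 mm bar. I'll now turn clockwise seen from above, which is positive about tool z. The required mirror turn is about 52° (0.91 rad), inside the expected 0.4 to 1.1. First part:

Request:
step_arm:
  commands:
    - [0,0,0.03,0,0,0,0]
    - [0,0,0.06,0,0,0,0]
    - [0,0,0.09,0,0,0,0]
    - [0,0,0.12,0,0,0,0]
    - [0,0,0.12,0,0,0,0]

```text
time_s: 10.15
tcp_pos: [0.5864, 0.1511, 0.0896]
orientation: [0.102, 0.995, -0.001, -0.001]
wrist_force: [2.0, -0.1, -0.8]
opening: 0.141
```

```bash
python3 - <<'E'
from h import *
im=env.read_camera("scene"); cv2.imwrite(f"pics/scene12.png",im[:,:,::-1])
cmd(st(0,0.0015,.09),100.06-52.1); print(np.round(env.state()["torque"],2))
a=cv2.resize(cv2.imread("pics/scene12.png")[140:240,280:380],None,fx=6,fy=6,interpolation=cv2.INTER_CUBIC)
cv2.imwrite("pics/b12.png",cv2.convertScaleAbs(a,alpha=2))
E
```

```text
cmd [-0.001  -0.0002  0.1697] [ 0.0004  0.0001 -0.0008] cur [0.5864 0.1512 0.0896] yaw 78.51 t 10.2 F [ 1.77 -0.76 -1.79] open 0.14
[ 0.79 -0.48  0.08]
```

View pics/b12.png

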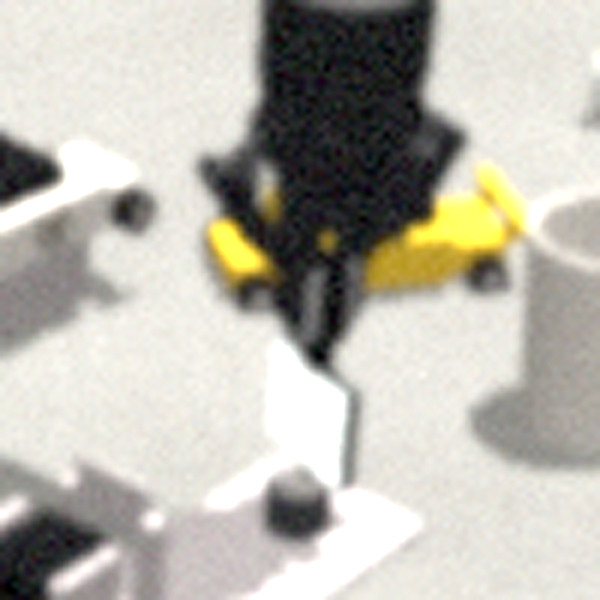

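Request:
step_arm:
  commands:
    - [0,0,0.03,0,0,0,0]
    - [0,0,0.06,0,0,0,0]
    - [0,0,0.09,0,0,0,0]
    - [0,0,0.12,0,0,0,0]
    - [0,0,0.15,0,0,0,0]
    - [0,0,0.17,0,0,0,0]
    - [0,0,0.17,0,0,0,0]
    - [0,0,0.17,0,0,0,0]

```text
time_s: 11.0
tcp_pos: [0.5867, 0.1504, 0.0896]
orientation: [0.358, 0.934, -0.002, -0.0]
wrist_force: [2.5, -3.1, -1.1]
opening: 0.137
```

```bash
python3 - <<'E'
from h import *
ims=[]
for n in ("scene","top"): 
    im=env.read_camera(n); cv2.imwrite(f"pics/{n}13.png",im[:,:,::-1])
cmd(st(0,0.0015,.09),100.06-52.1); print(np.round(env.state()["torque"],2))
for t in("disc","lens","station","sight_line","mirror_grip"):
    try:
        for r in env.landmark_of("scene",t)[:2]: print(t,round(r["score"],2),np.round(r["location"],1))
    except Exception as e: print(t,e)
a=cv2.resize(cv2.imread("pics/scene13.png")[140:240,260:380],None,fx=6,fy=6,interpolation=cv2.INTER_CUBIC)
cv2.imwrite("pics/b13.png",cv2.convertScaleAbs(a,alpha=1.6))
E
```

```text
cmd [-0.0011  0.0003  0.0003] [ 0.002   0.0007 -0.0009] cur [0.5867 0.1503 0.0896] yaw 48.01 t 11.1 F [ 2.68 -3.54 -1.69] open 0.145
[-0.02 -1.03  0.  ]
disc 0.83 [289.6 179.3]
disc 0.71 [337.4 172.5]
lens 0.69 [295.8 226.5]
station 0.59 [327.6 228. ]
station 0.49 [289.5 179.8]
sight_line 0.39 [330.4 207.5]
mirror_grip 0.71 [332.7 191.2]
```

View pics/b13.png

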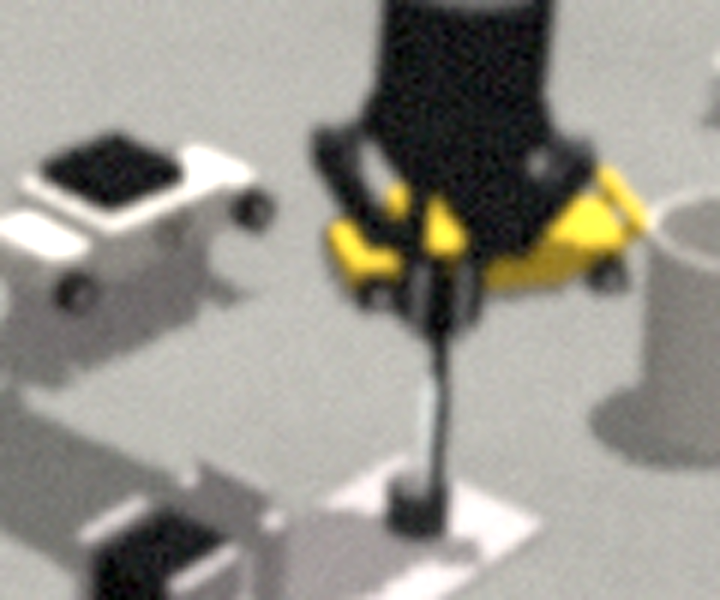

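```bash
python3 - <<'E'
from ov import *
m=np.mean([env.read_camera("scene").astype(float) for _ in range(6)],0)[:,:,::-1]
np.save("pics/avg2.npy",m)
s=env.state();print(s["time_s"])
O2=np.array([.5864,.1511,0])
x0,x1,y0,y1=280,370,170,240;k=8
big=cv2.resize(np.clip(m*1.5,0,255).astype(np.uint8)[y0:y1,x0:x1],None,fx=k,fy=k,interpolation=cv2.INTER_CUBIC)
c=CAL["scene"]
for n in("fx","fy"): c[n]*=k
c["cx"]=(c["cx"]-x0+.5)*k-.5; c["cy"]=(c["cy"]-y0+.5)*k-.5
out=[]
for th in (48,52,56):
    b=big.copy(); an=a-np.radians(th)
    xx=np.array([np.cos(an),np.sin(an),0]);yy=np.array([-np.sin(an),np.cos(an),0])
    f=lambda x,y,z:O2+xx*x+yy*y+np.array([0,0,z])
    draw(b,"scene",box(f,-.032,.032,0,0.0,.041,.095),(255,0,0))
    out.append(b[:,300:560])
cv2.imwrite("pics/b14.png",np.hstack(out))
D=np.mean([atz("scene",np.array(p),.068) for p in []],0) if 0 else None
E
python3 - <<'E'
import sys; sys.path.insert(0,".")
from h import *
for p in((289.6,179.3),(288.7,177.6),(289.5,177.5)):
    D=atz("scene",p,.068); v=D-np.array([.5864,.1511,.068]); th=(-79.94-np.degrees(np.arctan2(v[1],v[0]))) %360/2
    print(p,np.round(D,4),np.hypot(*v[:2]),th)
E
```

```text
11.65
(289.6, 179.3) [0.383  0.1662 0.068 ] 0.2039909049860762 52.15644797633061
(288.7, 177.6) [0.3725 0.171  0.068 ] 0.21479716757022604 52.69212589632623
(289.5, 177.5) [0.3735 0.1735 0.068 ] 0.21407498355117088 53.0318494067335
```

View pics/b14.png

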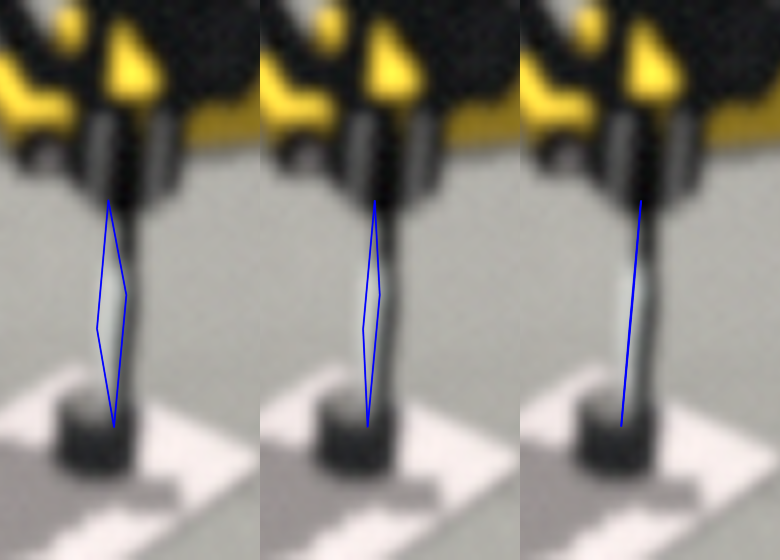

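```bash
python3 - <<'E'
import numpy as np
m=np.load("pics/avg2.npy").mean(2)
for r in (202,204,206,208,210,212,214,216): print(r,np.round(m[r,326:340]).astype(int))
E
python3 - <<'E'
import sys; sys.path.insert(0,".")
from h import *
O2=np.array([.5864,.1511,0])
for th in(46,48,50,52,54):
    an=a-np.radians(th); xx=np.array([np.cos(an),np.sin(an),0]);yy=np.array([-np.sin(an),np.cos(an),0])
    print(th,[np.round(proj("scene",O2+xx*x+yy*y+[0,0,.068]),1).tolist() for x,y in((-.032,0),(.032,0),(.032,.004))])
E
```

```text
202 [120 120 120 120 118 102  73  51  71 101 116 118 119 118]
204 [120 119 119 122 129 125 101  70  75 102 115 119 119 118]
206 [119 118 118 125 133 131 108  73  72  99 114 118 118 117]
208 [118 118 119 125 134 126  95  62  70  98 114 117 118 118]
210 [118 118 119 126 133 119  85  59  72 102 114 116 117 117]
212 [116 116 117 124 130 110  74  59  81 105 114 117 116 116]
214 [119 118 118 122 125 105  68  61  88 106 115 116 115 115]
216 [139 137 129 127 125 101  65  64  94 111 113 114 114 112]
46 [[329.5, 202.7], [332.4, 214.7], [333.9, 214.7]]
48 [[329.8, 202.7], [332.0, 214.7], [333.5, 214.8]]
50 [[330.2, 202.7], [331.6, 214.7], [333.1, 214.8]]
52 [[330.6, 202.7], [331.2, 214.7], [332.7, 214.8]]
54 [[331.0, 202.7], [330.8, 214.7], [332.3, 214.8]]
```

The mirror shows nearly edge-on to the scene camera, as expected. To check for slip in the grip, I'll turn it by known amounts and see how the visible sliver changes.

Request:
step_arm:
  commands:
    - [0,0,-0.022,0,0,0,0]
    - [0,0,-0.022,0,0,0,0]
    - [0,0,-0.022,0,0,0,0]

```text
time_s: 11.95
tcp_pos: [0.5867, 0.1504, 0.0896]
orientation: [0.327, 0.945, -0.002, -0.0]
wrist_force: [1.4, -1.1, -2.4]
opening: 0.141
```

```bash
cat > prof.py <<'E'
from h import *
m=np.mean([env.read_camera("scene").astype(float) for _ in range(4)],0).mean(2)
cmd([.5864,.1511,.0896],47.6)
for r in (202,204,206,208,210,212,214): print(r,np.round(m[r,326:340]).astype(int))
E
python3 prof.py
```

```text
cmd [-0.0011  0.0003  0.0237] [ 0.0013  0.0006 -0.    ] cur [0.5867 0.1504 0.0896] yaw 51.86 t 12.15 F [ 2.5  -1.97 -2.11] open 0.138
202 [118 119 120 127 131 120  89  57  69 100 116 118 120 119]
204 [119 118 121 130 142 142 118  82  71  97 113 119 118 118]
206 [118 119 122 135 145 146 127  91  65  82 107 115 118 118]
208 [117 119 124 134 146 142 121  84  61  79 103 115 118 118]
210 [118 120 124 137 146 141 114  77  62  87 106 115 116 119]
212 [116 116 121 133 142 139 110  72  68  95 112 115 117 117]
214 [119 118 120 127 138 132 102  66  66  97 111 114 115 115]
```

The sliver narrows at the expected rate (sum about 77 to 32 grey levels over 3.9°, edge-on near 55 to 56°), so there is no meaningful slip. I'll set the final angle at 52.5°.

Request:
step_arm:
  commands:
    - [0,0,0.012,0,0,0,0]
    - [0,0,0.0235,0,0,0,0]
    - [0,0,0.0235,0,0,0,0]
    - [0,0,0.0235,0,0,0,0]
    - [0,0,0.0235,0,0,0,0]
    - [0,0,0.0235,0,0,0,0]
    - [0,0,0.0235,0,0,0,0]
    - [0,0,0.0235,0,0,0,0]

```text
time_s: 12.95
tcp_pos: [0.5867, 0.1503, 0.0896]
orientation: [0.361, 0.932, -0.002, -0.0]
wrist_force: [1.7, -3.1, -1.9]
opening: 0.141
```

```bash
python3 - <<'E'
from h import *
im=env.read_camera("scene"); cv2.imwrite(f"pics/scene15.png",im[:,:,::-1])
cmd([.5864,.1511,.0896],47.6); s=env.state(); print(np.abs(s["dq"]).max(),s["torque"])
yaw=np.radians(47.9); 
a=cv2.resize(cv2.imread("pics/scene15.png")[140:280,220:400],None,fx=4,fy=4,interpolation=cv2.INTER_CUBIC)
cv2.imwrite("pics/b15.png",cv2.convertScaleAbs(a,alpha=1.6))
E
```

```text
cmd [-0.0011  0.0003  0.0002] [ 0.0015  0.0007 -0.0001] cur [0.5867 0.1503 0.0896] yaw 47.63 t 13.0 F [ 2.48 -3.8  -0.85] open 0.139
0.0017760692707271598 [ 0.03784593 -0.8794376   0.06435668]
```

View pics/b15.png

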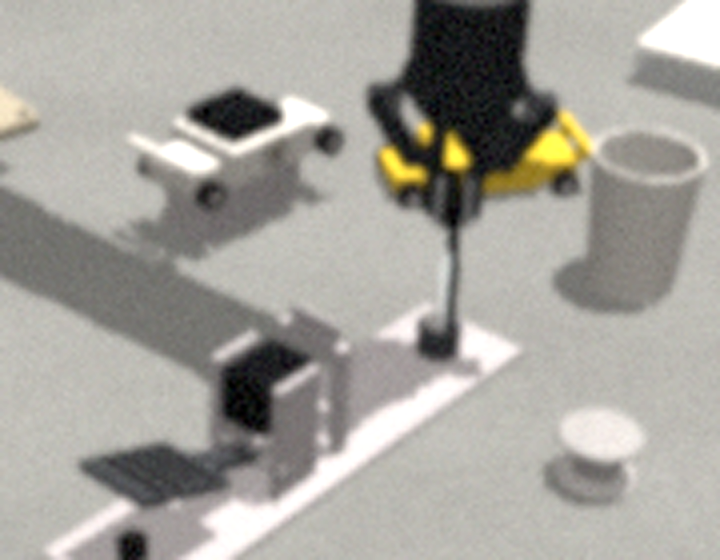

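The final view shows the treadle up (crop (150,475)), the shutter up (crop (315,330)), the car, cup and reel in their places, and the mirror held. The arm is at rest, so I'm handing in.

```bash
python3 -c "
from cell import env
print(env.close_job())"
```

```text
the job is handed in; nothing more can be done
None
```

I pressed the treadle to its stop, let it back up, then gripped the mirror and turned it about 52.5° (0.92 rad) clockwise. I handed in at about 13 s, still gripping it; the system gave no verdict.

**Last checks**
- **Treadle and shutter:** at the stop the force jumped from 7 to about 34 N and the pad lay level in the picture. The last picture shows the treadle at rest height and the shutter still raised.
- **Mirror:** it is held with a 30 N grip setting, the jaws at about 12 mm on the 10 mm bar. The arm was still, with only about 4 N on the wrist. Turning it by known amounts showed no slip beyond about 1°.
- **Other things:** the car, cup and reel look unmoved in the last picture. The oil bottle was outside that crop, but the arm never went near it.

**What disagreed**
- **Fingertip height:** the real fingertips were about 25 mm above the reported TCP. I found this while pressing the treadle and allowed for it in the grasp.
- **Disc position:** my estimates called for mirror angles from 51.4° (fit of the car's outline) to 53.0° (disc seen directly). I set it in between, and that spread is about 4 mm either way at the disc, against the 15 mm allowed.
- **Lens position:** the network put the lens about 7 mm sideways of the fitted plate. I trusted the plate fit, which matched the pictures.

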